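Push the tray into the counter corner and the pod jar back to the splash

ROBOT

A 6-joint arm with a two-finger parallel gripper is mounted at the origin on the work surface. World frame = base frame: x ahead of the robot, y to its left, z up, the work surface at z = 0. Lengths are in mm, angles in degrees, forces in N, time in s.
With the tool pointing down it reaches from about 350 to 850 mm from the base axis. Payload 8.1 kg.
Tool frame: the origin (TCP) lies between the finger pads; the fingertips stand 11 mm ahead of it and the grasp point (between the pads) lies 8 mm behind it; z points along the fingers, y is the line along which they close (so a half turn about z gives the same grasp; the last joint's range is limited). The gripper opens to 85 mm and grips with 20 to 120 N. Pads are 22 mm wide; open, the fingers measure 114 mm over their backs; the gripper's body (76 mm by 85 mm) begins 54 mm behind the grasp point. The pads swing forward as they close: fully open they stand 13 mm farther back than shut.
Start: joints at [-77.544, 7.471, 85.268, -0, 87.261, -4.893], TCP at [178.937, -572.702, 242.292] pointing down, gripper open.
Joint ranges: [-169.43, 169.43], [-51.17, 129.36], [1.28, 143.12], [-76.62, 256.62], [0, 156.53], [-152.29, 152.29]. Speed limits (degrees/s): [136.94, 136.94, 159.86, 180, 180, 180].

INTERFACE

Orientations are given as [roll, pitch, yaw] about the fixed x, y, z axes, in that order (R = Rz(yaw) Ry(pitch) Rx(roll)).
In Python, from bench import r, snapshot, get_calibration gives the robot as it stands.
- The arm moves only by the tool step_arm, never from a script. Its argument "rows" is a list of rows, each a list of 2 entries, a list of its own where there are three numbers: the shift along the tool's x, y, z in mm, then the turn about the tool's z in degrees. In form: [[[tx, ty, tz], yaw], ...]. A call has 1 to 12 rows; each row is the pose to reach, as a shift and turn from the pose commanded when the call began, along the tool's axes at that moment; what a row does not reach only later rows make up. A row lasts 1/10 s, in which the tool goes at most 50 mm and 8.59 degrees, less where a joint would pass 70% of its speed; a pose out of reach is approached as far as the arm can. A call with a gripper value outside its range is refused whole. "fingers" is the opening, from 0 (shut) to 1 (fully open), set as the call begins (left out, the last holds). The fingers move at their own pace and stop on an object; "squeeze" is the grip in N (left out, the last holds). Time passes only in rows, so rows that repeat a pose let the fingers close. It gives the time, the measured TCP pose, the force, the opening and the grip force at its end, in the units of the state.
- r.sense(): the state, without advancing time (a new reading comes with each control period).
- snapshot(name): name is "side" or "top"; returns the picture (384x512x3 uint8, blue, green, red); there is no depth.
- get_calibration(name): a dict with "fovy" (degrees; the focal length in pixels is half the picture's height over the tangent of half this angle, whatever the lens; pixels are square), "cx", "cy" (the principal point, pixels), "eye" and "orientation" of the camera in the world. Camera axes: x right, y up, looking along -z (the intrinsics and any distortion apply to the point x, -y, -z); pixel columns grow to the right and rows downward; lengths in mm; the calibration is good to about 2 mm. A picture is of the moment at which its call begins. get_calibration takes no time and is no camera call.
- r.hand_in(): hands the job in; it is judged then, once.
The state is a dict: "time": time; "joint_pos": joint angles; "qd": joint speeds; "joint_efforts": joint torques, N m; "tool_pos": TCP position; "tcp_rot": TCP orientation; "ft_force": force on the tool from outside, world axes, zero at the start; "wrist_torque": the same for the moment, N m; "finger_gap": finger opening in mm; "grip_force": force on a finger pad.
Only numpy, scipy, OpenCV 4.12 (cv2) and the standard library are available. Lean on these libraries where they do the work, as an engineer would, in place of code of your own. Each camera call takes 0.05 s, during which the arm holds its last target. There are 200 camera calls.

TASK

Clear the front of the mudroom counter for the laundry basket, only pushing with the fingers: slide the white ceramic tray into the left corner, its far long side flush against the back splash and its left end against the side splash, with the cup and clothespins riding in it, and push the detergent jar back until it touches the back splash. Nothing is to be gripped, lifted or tipped, and don't bang the tray or press it hard against the stone. Leave the fan switch and the other things where they are.

Things in the scene. Friction and masses are not known exactly. Their poses are not given: they have to be found in the camera images.
- splash: Dark soapstone splashes, fixed, 60 mm high, 20 mm thick. Origin: their inner corner at counter height. x points square into the back splash (away from the robot), y into the left side splash: the back splash's face is this frame's plane x=0, 1.1 m to the right (-y); the side splash's is y=0, 0.52 m towards the robot (-x). White sill behind; half wall 235 mm high over the side splash.
- tray: White ceramic tray, open box, long side 200 mm (its y), short side 140 mm (its x), 26 mm high, walls 8 mm, floor 8 mm thick, 0.6 to 0.85 kg, loose on the stone. Origin: centre of the underside; at yaw 0 its +x long side faces away from the robot and +y is to the left.
- tray_back_left (a point): Far left outer corner of the tray, at its underside (70 mm along its x, 100 mm along its y from its origin).
- tray_back_right (a point): Far right outer corner of the tray, at its underside (70, -100 mm).
- tray_front_left (a point): Near left outer corner of the tray, at its underside (-70, 100 mm).
- cup: Aluminium measuring cup standing in the tray, 66 mm across the rim, 46 mm high, flat handle at the rim reaching to 118 mm from its axis along its -y (when yaw is 0, to the right). Origin: centre of its underside. Rides in the tray.
- pin_a: Wooden spring clothespin lying in the tray, 72 mm long (its x), 13 mm wide, 10 mm high. Origin: centre of its underside. Rides in the tray.
- pin_b: The second clothespin, the same, also lying in the tray.
- jar: White plastic detergent pod jar with a blue twist cap, round, upright, 100 mm across (the cap 92 mm), 80 mm high, 0.3 to 0.6 kg, loose on the stone, too wide to be gripped. Origin: centre of its underside.
- spray: Spray bottle with a green head, 76 mm across, 202 mm high, bystander. Origin: centre of its underside.
- polish_tin: Round shoe polish tin, 79 mm across, 25 mm high, bystander. Origin: centre of its underside.
- boot_brush: Wooden boot brush, bristles down, 160 mm long (its y), 55 mm wide, 40 mm high, bystander. Origin: centre of its underside.
- dog_bowl: Steel dog bowl, 150 mm across the rim, 55 mm high, bystander. Origin: centre of its underside.
- fan_switch (a joint): Small white toggle of the vent fan switch on the half wall at the left, about 150 mm above the counter and 200 mm nearer the robot than the back splash; 0 is off as found, 0.9 is on. To be left alone.

How it is judged:
By the outcome, as a careful person would: the job done as asked, in the order asked, and still so for the second after the job is handed in, with the robot touching nothing.
It also fails if it takes over 58 s, if anything falls off the work surface, if the arm or the gripper's body presses on something with over 40 N, if the wrist force passes 120 N, or if a joint passes its speed limit or range.

## Working session

There is one attempt and no reset: what is moved stays moved. The work goes in short steps, Python scripts to look and compute and a tool call to move; the robot and the scene stay as the last step left them, time stands still between calls to the robot, and variables do not carry over. Pictures are saved under pics/ and viewed, at most 10 in all, crops included, and the job is handed in when it is done.

Besides the shell and the picture viewer there is one more tool, called after "Emit:" in YAML: its name, and indented under it one key for each argument. step_arm: Moves the arm, as the interface text tells. Its arguments: {"type":"object","properties":{"rows":{"type":"array"},"fingers":{"type":"number"},"squeeze":{"type":"number"}},"required":["rows"]}

```bash
mkdir -p pics
cat > h.py <<'E'
import numpy as np, cv2
from bench import r, snapshot, get_calibration
E
python3 - <<'E'
from h import *
for n in("side","top"):
    cv2.imwrite(f"pics/{n}0.png",snapshot(n)); print(n,get_calibration(n))
s=r.sense(); print(s)
E
```

```text
side {'fovy': 52.29982397762376, 'cx': 259.9045361611726, 'cy': 189.0062391108609, 'eye': array([ 32.9986132 , 592.40414283, 960.00141489]), 'orientation': array([  44.00398515,    0.7849946 , -145.05004125])}
top {'fovy': 43.324089687618766, 'cx': 255.8345784042118, 'cy': 194.3995715561885, 'eye': array([ 379.05256536,  -58.06878075, 1911.22649051]), 'orientation': array([  4.17637696,  -0.18491741, -88.50043832])}
{'time': 0.1, 'joint_pos': array([-7.75458745e+01,  7.50950276e+00,  8.53242830e+01,  1.77875895e-03,
        8.72620032e+01, -4.89390572e+00]), 'qd': array([ 0.03210038, -0.13531699, -0.15480606, -0.0161269 , -0.04958321,
        0.07744427]), 'joint_efforts': array([ 1.83285156e-03, -5.70952106e+01, -5.01940048e+01, -1.60853865e-04,
        8.18972709e-03,  6.58639624e-05]), 'tool_pos': array([ 178.82360027, -572.22457748,  241.35073156]), 'tcp_rot': array([-1.79904712e+02, -9.94194463e-03,  1.73479365e+01]), 'ft_force': array([0.0864361 , 0.60958517, 0.21056475]), 'wrist_torque': array([-0.01754461,  0.01728512, -0.01278395]), 'grip_force': 0.0, 'finger_gap': 85.22572713526694}
```

View pics/side0.png

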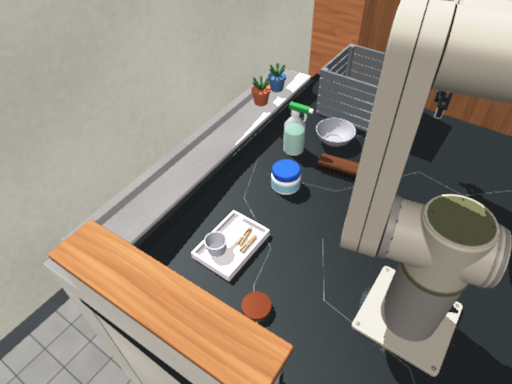

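View pics/top0.png

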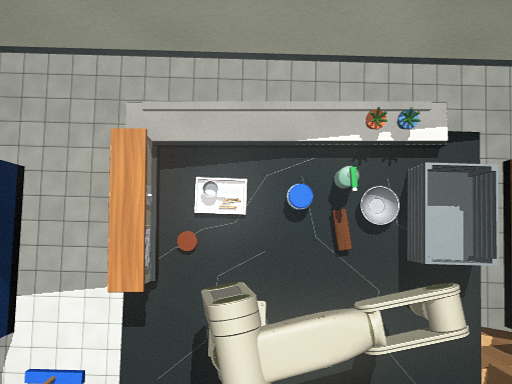

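The top view shows the tray at about (195–246, 178–215), with the cup at (210,187) and the pins at (229,203). The jar is at (300,196) and the tin at (187,241). The inner splash corner is near (157,145). I'll enhance the image to find the splash edges and measure.

```bash
cat >> h.py <<'E'
from scipy.spatial.transform import Rotation as Ro
def cam(n):
    c=get_calibration(n); R=Ro.from_euler('xyz',c['orientation'],degrees=True).as_matrix()
    return c, R, 192/np.tan(np.radians(c['fovy']/2))
def cast(n,uv,z):
    c,R,f=cam(n); uv=np.atleast_2d(np.array(uv,float))
    d=np.c_[(uv[:,0]-c['cx'])/f,-(uv[:,1]-c['cy'])/f,-np.ones(len(uv))]@R.T
    return c['eye']+d*((z-c['eye'][2])/d[:,2])[:,None]
def proj(n,p):
    c,R,f=cam(n); q=(np.atleast_2d(p)-c['eye'])@R
    return np.c_[c['cx']+f*q[:,0]/-q[:,2], c['cy']-f*q[:,1]/-q[:,2]]
E
python3 - <<'E'
from h import *
t=cv2.imread("pics/top0.png"); s=cv2.imread("pics/side0.png")
def enh(im): return (255*(im/255.)**.45).astype(np.uint8)
a=cv2.resize(enh(t[125:255,130:360]),None,fx=3.4,fy=3.4,interpolation=cv2.INTER_CUBIC)
cv2.imwrite("pics/crop0.png",a)
# white tray outline, jar cap
def big(m,roi):
    z=np.zeros_like(m); x0,y0,x1,y1=roi; z[y0:y1,x0:x1]=m[y0:y1,x0:x1]
    c=max(cv2.findContours(z,cv2.RETR_EXTERNAL,cv2.CHAIN_APPROX_NONE)[0],key=cv2.contourArea); return c
for n,im,rt,rj in(("top",t,(185,168,258,225),(280,175,325,220)),("side",s,(185,205,275,285),(265,150,305,200))):
    m=(im.min(2)>95).astype(np.uint8)
    c=big(m,rt); h=cv2.convexHull(c); b=cv2.approxPolyDP(h,5,True)[:,0]
    print(n,"poly",b.tolist(),cv2.minAreaRect(c)); print(cast(n,b,26).round(0).tolist())
    hs=cv2.cvtColor(im,cv2.COLOR_BGR2HSV); m=((hs[...,0]>105)&(hs[...,0]<130)&(hs[...,1]>150)&(hs[...,2]>90)).astype(np.uint8)
    c=big(m,rj); e=cv2.minEnclosingCircle(c); bb=cv2.fitEllipse(c)
    print("cap",e,bb,cast(n,[bb[0]],80))
print(cast("top",[[187,241]],25),cast("top",[[342,230]],40),cast("top",[[347,178]],150))
E
```

```text
top poly [[196, 177], [246, 178], [245, 214], [194, 212]] ((220.81097412109375, 195.10411071777344), (53.000701904296875, 36.56752014160156), 2.12109637260437)
[[579.0, 176.0, 26.0], [580.0, -20.0, 26.0], [439.0, -20.0, 26.0], [442.0, 179.0, 26.0]]
cap ((300.7421875, 195.546875), 12.266284942626953) ((300.653564453125, 195.4949188232422), (22.99421501159668, 23.686548233032227), 67.753173828125) [[ 513.20495603 -230.78609167   80.        ]]
side poly [[234, 209], [269, 234], [228, 281], [190, 252]] ((229.91334533691406, 242.92465209960938), (48.32756423950195, 72.50775146484375), 41.00908660888672)
[[578.0, -21.0, 26.0], [431.0, -2.0, 26.0], [433.0, 193.0, 26.0], [582.0, 180.0, 26.0]]
cap ((286.0, 169.0), 14.31792163848877) ((285.8698425292969, 169.99586486816406), (22.23980140686035, 28.289348602294922), 93.0505142211914) [[ 509.02665211 -216.27009866   80.        ]]
[[328.46139661 201.91063096  25.        ]] [[ 386.75893758 -396.85519238   40.        ]] [[ 576.81923856 -392.76035164  150.        ]]
```

View pics/crop0.png

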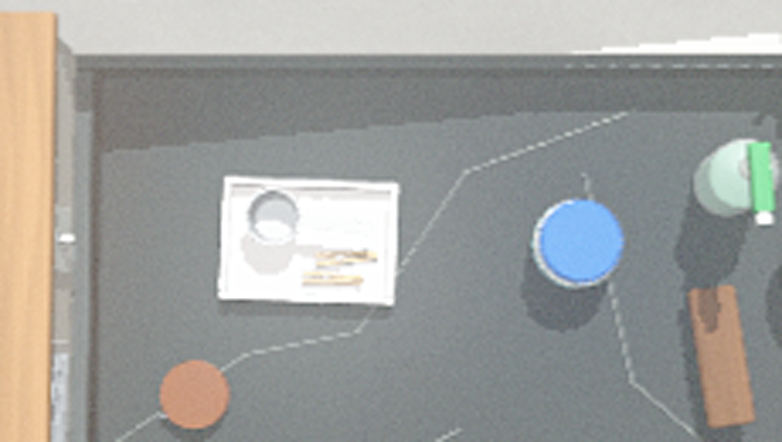

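The crop shows the back splash at rows 55–70 and the side splash at columns 78–103. I'll get both edges from intensity profiles.

Run:
```python
from h import *
t=cv2.imread("pics/top0.png").astype(float).mean(2)
print("rows138-152")
for c0,c1 in((165,180),(200,230),(260,290),(310,335),(385,405)): print(c0,t[138:152,c0:c1].mean(1).round(0))
print("cols146-165")
for a,b in((150,157),(165,180),(185,192),(200,215),(220,235),(255,270)): print(a,t[a:b,146:165].mean(0).round(0))
# predicted positions for trial face locations
for u in(144,145,146,147): print(u,cast("top",[[220,u]],60)[0].round(),cast("top",[[400,u]],60)[0].round(),cast("top",[[220,u]],0)[0].round())
for u in(155,157,159,161): print(u,cast("top",[[u,200]],60)[0].round(),cast("top",[[u,270]],60)[0].round(),cast("top",[[u,200]],0)[0].round())
```

```text
rows138-152
165 [176. 175. 160.  75.  58.  61.  62.  43.  45.  46.  52.  52.  52.  52.]
200 [176. 178. 162.  76.  60.  63.  62.  48.  48.  50.  56.  55.  55.  56.]
260 [169. 169. 155.  71.  56.  59.  59.  45.  43.  44.  51.  50.  51.  51.]
310 [233. 255. 205.  56.  52.  59.  74.  41.  41.  42.  49.  48.  47.  47.]
385 [202. 207. 176.  58.  44.  49.  57.  32.  33.  32.  40.  40.  39.  40.]
cols146-165
150 [ 72. 105. 117. 116. 112.  89.  65.  60.  61.  59.  58.  47.  43.  44.
  50.  53.  52.  52.  51.]
165 [ 78. 108. 115. 115. 116.  94.  83.  87.  88.  90.  69.  49.  45.  49.
  61.  63.  62.  64.  64.]
185 [101. 124. 127. 130. 126.  97.  86.  85.  87.  94.  64.  43.  44.  56.
  66.  67.  68.  70.  68.]
200 [ 98. 111. 110. 107. 101.  91.  87.  85.  88.  91.  61.  41.  42.  60.
  67.  69.  67.  67.  69.]
220 [126. 128. 131. 131. 102.  85.  86.  83.  88.  80.  52.  39.  44.  59.
  66.  65.  66.  64.  66.]
255 [142. 129. 130. 103.  90.  85.  82.  84.  90.  57.  31.  34.  48.  62.
  65.  65.  64.  63.  61.]
144 [706.  83.  60.] [ 725. -614.   60.] [717.  88.   0.]
145 [702.  83.  60.] [ 721. -614.   60.] [713.  88.   0.]
146 [698.  83.  60.] [ 717. -614.   60.] [709.  88.   0.]
147 [694.  83.  60.] [ 713. -614.   60.] [705.  87.   0.]
155 [483. 325.  60.] [217. 314.  60.] [486. 338.   0.]
157 [483. 318.  60.] [217. 307.  60.] [486. 330.   0.]
159 [483. 310.  60.] [217. 299.  60.] [486. 322.   0.]
161 [483. 302.  60.] [217. 292.  60.] [487. 314.   0.]
```

```bash
cat >> h.py <<'E'
def go(p0,y0,p1,y1):
    R=Ro.from_euler('xyz',[180,0,y0],degrees=True).as_matrix()
    print(((np.array(p1)-p0)@R).round(1), "turn",round(-(y1-y0),2))
E
python3 - <<'E'
from h import *
p=[178.937,-572.702,242.292]
go(p,17.35,[420,-300,200],1.56)
go([420,-300,200],1.56,[390,79,150],1.56)
E
```

```text
[ 311.4 -188.4   42.3] turn 15.79
[ -19.7 -379.7   50. ] turn -0.0
```

Emit:
step_arm:
  rows:
    - [[39,-23.5,5],2]
    - [[78,-47,10.5],4]
    - [[117,-70.5,16],6]
    - [[156,-94,21],8]
    - [[195,-118,26.5],10]
    - [[234,-141,32],12]
    - [[273,-165,37],14]
    - [[311.4,-188.4,42.3],15.8]
    - [[311.4,-188.4,42.3],15.8]
  fingers: 1

```text
time: 1.0
tool_pos: [422.3, -295.4, 198.7]
tcp_rot: [-179.8, 0.0, 1.8]
ft_force: [-0.4, 0.0, -0.1]
finger_gap: 85.5
grip_force: 0.0
```

Emit:
step_arm:
  rows:
    - [[-2,-38,5],0]
    - [[-4,-76,10],0]
    - [[-6,-114,15],0]
    - [[-8,-152,20],0]
    - [[-10,-190,25],0]
    - [[-12,-228,30],0]
    - [[-14,-266,35],0]
    - [[-16,-304,40],0]
    - [[-18,-342,45],0]
    - [[-19.7,-379.7,50],0]
    - [[-19.7,-379.7,50],0]
    - [[-19.7,-379.7,50],0]

```text
time: 2.2
tool_pos: [389.8, 79.0, 149.8]
tcp_rot: [180.0, 0.0, 1.7]
ft_force: [0.1, 0.1, -0.6]
finger_gap: 85.2
grip_force: 0.0
```

Emit:
step_arm:
  rows:
    - [[0,0,20],0]
    - [[0,0,45],0]
    - [[0,0,70],0]
    - [[0,0,92],0]
    - [[0,0,110],0]
    - [[0,0,120],0]
    - [[0,0,126],0]
    - [[0,0,130],0]
    - [[0,0,132],0]
    - [[0,0,133],0]
    - [[0,0,133],0]

```text
time: 3.3
tool_pos: [390.5, 79.1, 17.4]
tcp_rot: [-180.0, -0.0, 1.6]
ft_force: [-0.2, -0.1, -0.2]
finger_gap: 85.6
grip_force: 0.0
```

Run:
```python
from h import *
s=r.sense(); print(s['tool_pos'],s['ft_force'])
a=snapshot("side")[170:330,150:340]; b=snapshot("top")[140:260,140:300]
cv2.imwrite("pics/d1.png",np.hstack([cv2.resize(a,(400,337),interpolation=2),cv2.resize(b,(400,337),interpolation=2)]))
```

```text
[390.45241629  79.07145872  17.44306425] [-0.17415831 -0.1375294  -0.22778241]
```

View pics/d1.png

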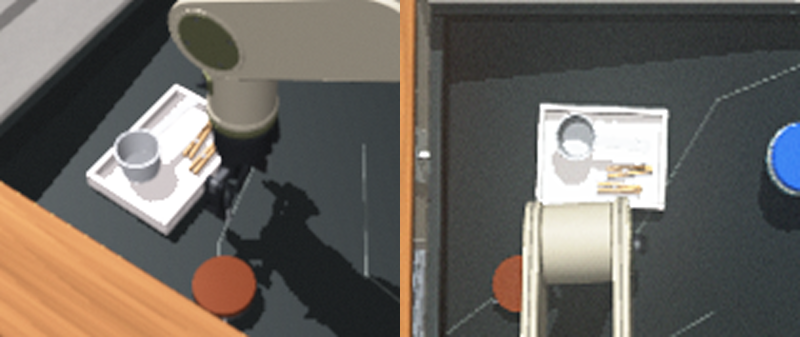

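The side view shows the fingers just short of the tray's near side, with the cup handle and pins inside the tray. I'll approach slowly and push.

Emit:
step_arm:
  rows:
    - [[5,0,1],0]
    - [[11,0,2],0]
    - [[17,0,3],0]
    - [[22,0,3],0]
    - [[25,0,3],0]
    - [[27,0,3],0]
    - [[29,0,3],0]
    - [[31,0,3],0]
    - [[33,0,3],0]
    - [[35,0,3],0]
    - [[37,0,3],0]
    - [[39,0,3],0]

```text
time: 4.6
tool_pos: [429.2, 80.1, 14.0]
tcp_rot: [-180.0, -0.0, 1.6]
ft_force: [0.7, 0.3, -0.2]
finger_gap: 85.2
grip_force: 0.0
```

Emit:
step_arm:
  rows:
    - [[2,0,0],0]
    - [[4,0,0],0]
    - [[6,0,0],0]
    - [[8,0,0],0]
    - [[10,0,0],0]
    - [[12,0,0],0]
    - [[14,0,0],0]
    - [[17,0,0],0]
    - [[20,0,0],0]
    - [[23,0,0],0]
    - [[26,0,0],0]
    - [[29,0,0],0]

```text
time: 5.8
tool_pos: [456.8, 80.9, 13.4]
tcp_rot: [180.0, 0.2, 1.6]
ft_force: [-5.5, 0.6, 3.9]
finger_gap: 85.6
grip_force: 3.1
```

```bash
cat >> h.py <<'E'
def tray(n,roi,z=26):
    im=snapshot(n); m=(im.min(2)>95).astype(np.uint8); q=np.zeros_like(m); x0,y0,x1,y1=roi; q[y0:y1,x0:x1]=m[y0:y1,x0:x1]
    c=max(cv2.findContours(q,cv2.RETR_EXTERNAL,cv2.CHAIN_APPROX_NONE)[0],key=cv2.contourArea)
    b=cv2.approxPolyDP(cv2.convexHull(c),4,True)[:,0]
    print(n,b.tolist(),cast(n,b,z).round(0)[:,:2].tolist()); return im
E
python3 - <<'E'
from h import *
s=r.sense(); print(s['tool_pos'],s['ft_force'],s['wrist_torque'])
im=tray("top",(160,148,258,200)); im2=snapshot("side")
cv2.imwrite("pics/d2.png",np.hstack([cv2.resize(im2[170:330,150:340],(400,337),interpolation=2),cv2.resize(im[140:260,140:300],(400,337),interpolation=2)]))
E
```

```text
[456.75783382  80.85507301  13.44560096] [-5.50721879  0.61384521  3.9173388 ] [-0.04275036  0.91889462 -0.03163816]
top [[245, 172], [245, 199], [190, 199], [195, 171]] [[604.0, -16.0], [498.0, -19.0], [492.0, 196.0], [603.0, 180.0]]
```

View pics/d2.png

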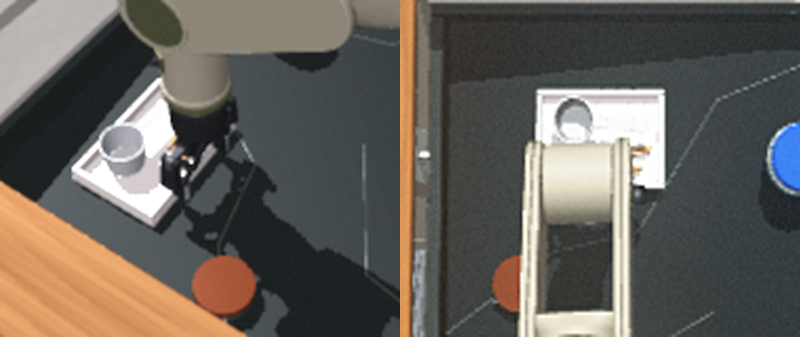

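The tray is moving square to the fingers, with its far side at x≈603, so about 100 mm remain.

Emit:
step_arm:
  rows:
    - [[3,0,0],0]
    - [[7,0,0],0]
    - [[11,0,0],0]
    - [[15,0,0],0]
    - [[19,0,0],0]
    - [[23,0,0],0]
    - [[27,0,0],0]
    - [[31,0,0],0]
    - [[35,0,0],0]
    - [[39,0,0],0]
    - [[43,0,0],0]
    - [[47,0,0],0]

```text
time: 7.1
tool_pos: [505.3, 82.1, 14.0]
tcp_rot: [-180.0, 0.0, 1.5]
ft_force: [-2.3, 0.1, -2.9]
finger_gap: 85.4
grip_force: 1.5
```

Emit:
step_arm:
  rows:
    - [[4,0,0],0]
    - [[8,0,0],0]
    - [[12,0,0],0]
    - [[16,0,0],0]
    - [[20,0,0],0]
    - [[24,0,0],0]
    - [[28,0,0],0]
    - [[32,0,0],0]
    - [[35,0,0],0]
    - [[38,0,0],0]
    - [[40,0,0],0]
    - [[41,0,0],0]

```text
time: 8.3
tool_pos: [546.2, 83.2, 14.0]
tcp_rot: [-180.0, -0.0, 1.5]
ft_force: [-4.1, 0.4, 0.7]
finger_gap: 85.6
grip_force: 2.1
```

Run:
```python
from h import *
s=r.sense(); print(s['tool_pos'],s['ft_force'])
im=tray("top",(160,148,258,200))
```

```text
[546.1837116   83.23083781  14.04701822] [-4.12924613  0.36999819  0.66426075]
top [[245, 149], [245, 184], [231, 199], [189, 199], [195, 149]] [[695.0, -13.0], [557.0, -17.0], [496.0, 36.0], [492.0, 200.0], [690.0, 183.0]]
```

Emit:
step_arm:
  rows:
    - [[1,0,0],0]
    - [[2,0,0],0]
    - [[3,0,0],0]
    - [[4,0,0],0]
    - [[5,0,0],0]
    - [[6,0,0],0]
    - [[7,0,0],0]
    - [[7.5,0,0],0]
    - [[8,0,0],0]

```text
time: 9.25
tool_pos: [554.0, 83.5, 14.0]
tcp_rot: [180.0, 0.0, 1.5]
ft_force: [-4.3, -0.4, 0.7]
finger_gap: 85.5
grip_force: 2.4
```

Emit:
step_arm:
  rows:
    - [[0.5,0,0],0]
    - [[1,0,0],0]

```text
time: 9.45
tool_pos: [555.0, 83.5, 14.1]
tcp_rot: [180.0, -0.0, 1.5]
ft_force: [-4.9, 0.2, 2.2]
finger_gap: 85.4
grip_force: 2.4
```

Emit:
step_arm:
  rows:
    - [[0.5,0,0],0]
    - [[1,0,0],0]

```text
time: 9.65
tool_pos: [555.1, 83.5, 13.9]
tcp_rot: [180.0, 0.1, 1.6]
ft_force: [-12.2, -0.1, 8.0]
finger_gap: 85.5
grip_force: 5.9
```

Emit:
step_arm:
  rows:
    - [[0.3,0,0],0]
    - [[0.3,0,0],0]

```text
time: 9.85
tool_pos: [555.1, 83.5, 14.0]
tcp_rot: [180.0, 0.2, 1.6]
ft_force: [-12.2, -0.6, 8.1]
finger_gap: 85.7
grip_force: 5.9
```

Run:
```python
from h import *
s=r.sense(); print(s['tool_pos'],s['ft_force'],s['wrist_torque'])
im=snapshot("top").astype(float).mean(2)
for c in(195,203,211,219,227,235,241): print(c,im[142:152,c-1:c+2].mean(1).round())
for n in(170,): print(im[165:180,238:252].mean(0).round(), im[165:180,188:202].mean(0).round())
print(cast("top",[[246,170],[195,170]],26))
```

```text
[555.10361051  83.47776389  13.96740446] [-12.21714992  -0.57756444   8.10037159] [-0.0677035   1.76934609  0.01969912]
195 [ 61.  65.  65.  46.  62. 155. 167. 154. 144. 142.]
203 [ 63.  66.  64.  45.  71. 215. 225. 136. 206. 188.]
211 [ 63.  65.  68.  49.  71. 214. 228. 141. 124. 114.]
219 [ 63.  68.  67.  50.  81. 243. 225. 135. 210. 209.]
227 [ 62.  65.  67.  45.  84. 242. 224. 133. 210. 209.]
235 [ 64.  66.  68.  48.  84. 241. 227. 134. 210. 207.]
241 [ 64.  65.  65.  47.  79. 241. 227. 131. 210. 208.]
[229. 235. 245. 254. 253. 242. 255. 228.  76.  69.  72.  71.  72.  72.] [ 67.  63. 216. 239. 190. 204. 233. 214. 134. 193. 224. 225. 224. 224.]
[[611.78505041 -19.45366506  26.        ]
 [606.46939901 180.54383955  26.        ]]
```

The far side is flush to about 0.3 mm with a 12 N contact force. Next I retract and go round to the right end.

Emit:
step_arm:
  rows:
    - [[-2,0,0],0]
    - [[-6,0,0],0]
    - [[-12,0,0],0]
    - [[-20,0,0],0]
    - [[-30,0,-5],0]
    - [[-38,0,-20],0]
    - [[-40,0,-45],0]
    - [[-40,0,-70],0]
    - [[-40,0,-90],0]
    - [[-40,0,-100],0]
    - [[-40,0,-100],0]

```text
time: 11.0
tool_pos: [517.3, 82.5, 115.6]
tcp_rot: [-180.0, -0.2, 1.6]
ft_force: [0.6, 0.2, -0.3]
finger_gap: 85.1
grip_force: 0.0
```

Run:
```python
from h import *
s=r.sense(); print(s['tool_pos'],s['tcp_rot'])
p=np.array([516.2,82.4,114])
go(p,1.55,[625,-85,114],91.55)
tray("top",(160,140,258,192))
```

```text
[517.32160141  82.51447492 115.64272122] [-179.99275387   -0.19784147    1.55116908]
[104.2 170.3   0. ] turn -90.0
top [[245, 147], [244, 182], [230, 191], [185, 191], [195, 147]] [[703.0, -13.0], [564.0, -13.0], [527.0, 41.0], [523.0, 217.0], [698.0, 184.0]]
```

Emit:
step_arm:
  rows:
    - [[5,16,0],-8]
    - [[12,32,0],-16]
    - [[22,48,0],-24]
    - [[32,64,0],-32]
    - [[42,80,0],-40]
    - [[52,96,0],-48]
    - [[62,112,0],-56]
    - [[72,128,0],-64]
    - [[82,144,0],-72]
    - [[92,160,0],-80]
    - [[104.2,170.3,0],-88]
    - [[104.2,170.3,0],-90]

```text
time: 12.25
tool_pos: [624.9, -86.3, 111.7]
tcp_rot: [-179.9, -0.0, 91.8]
ft_force: [-0.4, 0.5, 0.8]
finger_gap: 85.0
grip_force: 0.0
```

Emit:
step_arm:
  rows:
    - [[0,0,0],0]
    - [[0,0,20],0]
    - [[0,0,45],0]
    - [[0,0,65],0]
    - [[0,0,80],0]
    - [[0,0,90],0]
    - [[0,0,95],0]
    - [[0,0,98],0]
    - [[0,0,99],0]
    - [[0,0,99],0]

```text
time: 13.25
tool_pos: [625.6, -85.1, 15.8]
tcp_rot: [179.9, 0.0, 91.5]
ft_force: [0.0, 0.2, -0.2]
finger_gap: 85.5
grip_force: 0.0
```

Run:
```python
from h import *
s=r.sense(); print(s['tool_pos'],s['tcp_rot'],s['ft_force'])
im2=snapshot("side");im=snapshot("top")
cv2.imwrite("pics/d3.png",np.hstack([cv2.resize(im2[150:290,150:320],(400,330),interpolation=2),cv2.resize(im[130:250,140:290],(400,330),interpolation=2)]))
```

```text
[625.64911495 -85.13432304  15.76573293] [1.79930665e+02 1.65146585e-02 9.15419169e+01] [ 0.03482115  0.15305885 -0.16848857]
```

View pics/d3.png

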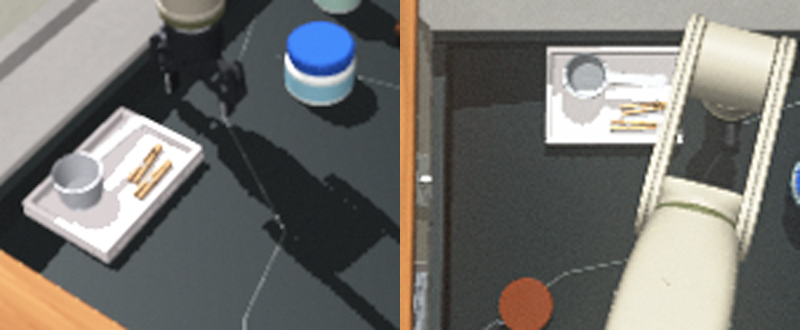

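The tray lies along the back splash with its right end clear. The fingers are to its right, about 60 mm short.

Emit:
step_arm:
  rows:
    - [[5,0,1],0]
    - [[12,0,1],0]
    - [[20,0,1],0]
    - [[28,0,1],0]
    - [[36,0,1],0]
    - [[42,0,1],0]
    - [[46,0,1],0]
    - [[49,0,1],0]
    - [[51,0,1],0]
    - [[53,0,1],0]
    - [[55,0,1],0]
    - [[57,0,1],0]

```text
time: 14.55
tool_pos: [623.5, -28.0, 14.0]
tcp_rot: [-180.0, 0.0, 91.5]
ft_force: [-0.2, -0.3, 0.0]
finger_gap: 85.5
grip_force: 0.0
```

Emit:
step_arm:
  rows:
    - [[2,0,0],0]
    - [[4,0,0],0]
    - [[6,0,0],0]
    - [[8,0,0],0]
    - [[10,0,0],0]
    - [[12,0,0],0]
    - [[14,0,0],0]
    - [[16,0,0],0]
    - [[19,0,0],0]
    - [[22,0,0],0]
    - [[25,0,0],0]
    - [[28,0,0],0]

```text
time: 15.75
tool_pos: [622.7, 0.3, 14.0]
tcp_rot: [-180.0, -0.0, 91.6]
ft_force: [-0.1, -4.3, -0.1]
finger_gap: 85.4
grip_force: 2.2
```

Emit:
step_arm:
  rows:
    - [[3,0,0],0]
    - [[7,0,0],0]
    - [[11,0,0],0]
    - [[15,0,0],0]
    - [[19,0,0],0]
    - [[23,0,0],0]
    - [[27,0,0],0]
    - [[31,0,0],0]
    - [[35,0,0],0]
    - [[39,0,0],0]
    - [[43,0,0],0]
    - [[47,0,0],0]

```text
time: 16.95
tool_pos: [621.4, 47.3, 14.0]
tcp_rot: [-180.0, 0.0, 91.5]
ft_force: [0.1, -4.5, -0.3]
finger_gap: 85.3
grip_force: 2.3
```

Run:
```python
from h import *
s=r.sense(); print(s['tool_pos'],s['tcp_rot'],s['ft_force'])
im=tray("top",(159,140,258,192)).astype(float).mean(2)
for c in range(175,230,9): print(c,im[142:150,c-1:c+2].mean(1).round())
```

```text
[621.43655493  47.26322586  13.98263926] [-1.79994767e+02  1.50499228e-03  9.15472909e+01] [ 0.06254966 -4.52943402 -0.32096417]
top [[257, 140], [242, 191], [198, 191], [176, 181], [159, 140]] [[732.0, -60.0], [529.0, -6.0], [524.0, 166.0], [561.0, 253.0], [722.0, 326.0]]
175 [ 60.  68.  66.  52.  55.  92. 111.  91.]
184 [ 66.  67.  68.  47.  82. 243. 224. 132.]
193 [ 62.  68.  68.  50.  82. 243. 226. 133.]
202 [ 95. 120. 120. 113. 122. 227. 213. 170.]
211 [215. 216. 221. 225. 231. 235. 237. 234.]
220 [222. 225. 228. 231. 234. 237. 239. 239.]
229 [220. 223. 228. 231. 232. 235. 238. 239.]
```

Emit:
step_arm:
  rows:
    - [[3,0,0],0]
    - [[7,0,0],0]
    - [[12,0,0],0]
    - [[17,0,0],0]
    - [[22,0,0],0]
    - [[27,0,0],0]
    - [[32,0,0],0]
    - [[37,0,0],0]
    - [[42,0,0],0]
    - [[47,0,0],0]
    - [[51,0,0],0]
    - [[54,0,0],0]

```text
time: 18.2
tool_pos: [620.0, 101.4, 14.0]
tcp_rot: [-180.0, -0.0, 91.6]
ft_force: [-1.4, -5.3, -0.1]
finger_gap: 85.2
grip_force: 2.4
```

Emit:
step_arm:
  rows:
    - [[1.5,0,0],0]
    - [[3,0,0],0]
    - [[4.5,0,0],0]
    - [[6,0,0],0]
    - [[7,0,0],0]
    - [[8,0,0],0]
    - [[9,0,0],0]
    - [[10,0,0],0]
    - [[11,0,0],0]
    - [[11.5,0,0],0]

```text
time: 19.2
tool_pos: [619.6, 112.3, 14.0]
tcp_rot: [-180.0, 0.0, 91.5]
ft_force: [-0.7, -5.3, 1.5]
finger_gap: 85.7
grip_force: 2.6
```

Run:
```python
from h import *
im=snapshot("top").astype(float).mean(2)
for a in (148,155,162,169,176): print(a,im[a-1:a+2,152:168].mean(0).round())
for c in range(165,190,6): print(c,im[142:150,c-1:c+2].mean(1).round())
print(cast("top",[[159,165]],0),cast("top",[[159,165]],26))
```

```text
148 [ 75.  68.  68.  71.  69.  55.  48.  71. 213. 215. 196. 200. 200. 202.
 200. 199.]
155 [ 75.  70.  69.  68.  67.  55.  49.  97. 198. 151. 160. 202. 209. 198.
 140. 104.]
162 [ 95.  96.  94.  95.  82.  61.  48. 146. 214. 150. 180. 206. 207. 204.
 228. 236.]
169 [ 92.  94.  96.  97.  78.  60.  42. 214. 255. 221. 251. 255. 255. 243.
 206. 205.]
176 [ 93.  94.  96.  98.  76.  56.  40. 226. 255. 222. 250. 255. 254. 254.
 254. 254.]
165 [ 67.  71.  69.  48.  81. 243. 224. 135.]
171 [ 66.  72.  69.  52.  83. 243. 226. 137.]
177 [ 67.  70.  71.  51.  84. 244. 227. 130.]
183 [204. 207. 202. 203. 206. 218. 216. 218.]
189 [180. 187. 195. 205. 207. 207. 208. 214.]
[[625.81272532 327.6885712    0.        ]] [[622.45584209 322.44079382  26.        ]]
```

Emit:
step_arm:
  rows:
    - [[0.5,0,0],0]
    - [[1,0,0],0]
    - [[1.5,0,0],0]
    - [[2,0,0],0]

```text
time: 19.65
tool_pos: [619.6, 114.2, 14.0]
tcp_rot: [-180.0, 0.0, 91.5]
ft_force: [-0.2, -5.1, 0.1]
finger_gap: 85.6
grip_force: 2.6
```

Emit:
step_arm:
  rows:
    - [[0.5,0,0],0]
    - [[1,0,0],0]

```text
time: 19.85
tool_pos: [619.6, 115.2, 14.0]
tcp_rot: [-180.0, 0.0, 91.5]
ft_force: [-2.2, -5.2, 1.5]
finger_gap: 85.4
grip_force: 2.6
```

Emit:
step_arm:
  rows:
    - [[0.5,0,0],0]
    - [[1,0,0],0]

```text
time: 20.05
tool_pos: [619.6, 115.3, 14.0]
tcp_rot: [-180.0, 0.1, 91.5]
ft_force: [-1.0, -11.4, 0.9]
finger_gap: 85.6
grip_force: 5.5
```

Contact with the side splash at 11 N. I'll back off, rise and check.

Emit:
step_arm:
  rows:
    - [[-2,0,0],0]
    - [[-6,0,0],0]
    - [[-12,0,0],0]
    - [[-22,0,0],0]
    - [[-35,0,0],0]
    - [[-50,0,-10],0]
    - [[-70,0,-30],0]
    - [[-100,0,-55],0]
    - [[-135,0,-80],0]
    - [[-165,0,-96],0]
    - [[-180,0,-96],0]
    - [[-180,0,-96],0]

```text
time: 21.25
tool_pos: [624.6, -66.2, 110.6]
tcp_rot: [179.9, 0.0, 91.4]
ft_force: [-0.6, 0.4, -0.2]
finger_gap: 85.5
grip_force: 0.0
```

Run:
```python
from h import *
s=r.sense(); print(s['tool_pos'],s['ft_force'])
im2=snapshot("side");im=snapshot("top")
g=im.astype(float).mean(2)
for a in (150,158,166,174,180): print(a,g[a-1:a+2,155:163].mean(0).round())
for c in range(163,212,8): print(c,g[142:150,c-1:c+2].mean(1).round())
go([624.5,-63.5,110],91.55,[440,-238,110],1.56)
cv2.imwrite("pics/d4.png",np.hstack([cv2.resize(im2[170:310,130:300],(400,330),interpolation=2),cv2.resize(im[130:250,140:290],(400,330),interpolation=2)]))
```

```text
[624.63369075 -66.24086955 110.56824901] [-0.58829316  0.42317331 -0.16732945]
150 [ 67.  63.  50.  59. 193. 178. 137. 166.]
158 [ 84.  85.  60.  57. 183. 159. 148. 191.]
166 [ 92.  79.  52.  93. 255. 236. 170. 197.]
174 [ 95.  72.  46. 135. 255. 225. 228. 254.]
180 [ 94.  68.  39. 200. 253. 245. 253. 255.]
163 [ 62.  68.  66.  48.  80. 241. 218. 128.]
171 [ 65.  65.  64.  48.  80. 239. 221. 143.]
179 [ 64.  68.  68.  49.  81. 240. 219. 132.]
187 [ 66.  67.  68.  48.  81. 241. 218. 133.]
195 [ 62.  69.  69.  49.  81. 239. 221. 131.]
203 [ 66.  69.  68.  48.  81. 237. 222. 131.]
211 [68. 67. 71. 54. 55. 60. 73. 74.]
[-169.4 -189.2   -0. ] turn 89.99
```

View pics/d4.png

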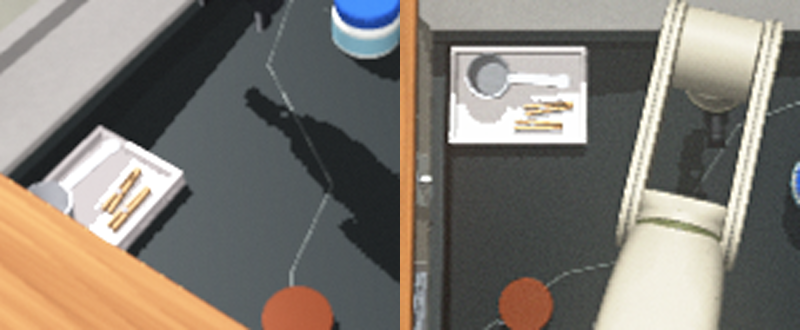

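The top view shows the tray flush in the corner: far wall at crop row 47 all along, left end at column 450, with the cup and pins inside. Now the jar.

Run:
```python
from h import *
go([624.5,-63.5,110],91.55,[425,-233.5,110],1.55)
```

```text
[-164.5 -204.    -0. ] turn 90.0
```

Emit:
step_arm:
  rows:
    - [[-5,-20,0],8]
    - [[-12,-40,0],16]
    - [[-22,-60,0],24]
    - [[-34,-80,0],32]
    - [[-48,-100,0],40]
    - [[-64,-120,0],48]
    - [[-82,-140,0],56]
    - [[-102,-160,0],64]
    - [[-124,-180,0],72]
    - [[-145,-195,0],80]
    - [[-164.5,-204,0],88]
    - [[-164.5,-204,0],90]
  fingers: 0.7

```text
time: 22.55
tool_pos: [423.8, -233.6, 108.8]
tcp_rot: [-179.9, 0.1, 1.2]
ft_force: [-0.5, -0.2, -0.6]
finger_gap: 59.8
grip_force: 0.0
```

Emit:
step_arm:
  rows:
    - [[0,0,0],0]
    - [[0,0,15],0]
    - [[0,0,35],0]
    - [[0,0,52],0]
    - [[0,0,65],0]
    - [[0,0,73],0]
    - [[0,0,77],0]
    - [[0,0,78],0]
    - [[0,0,78],0]

```text
time: 23.45
tool_pos: [425.4, -233.6, 32.4]
tcp_rot: [180.0, -0.0, 1.6]
ft_force: [0.1, 0.3, 0.0]
finger_gap: 59.8
grip_force: 0.0
```

Run:
```python
from h import *
s=r.sense(); print(s['tool_pos'],s['tcp_rot'],s['ft_force'],s['finger_gap'])
im2=snapshot("side");im=snapshot("top")
hs=cv2.cvtColor(im,cv2.COLOR_BGR2HSV); m=((hs[...,0]>105)&(hs[...,0]<130)&(hs[...,1]>150)&(hs[...,2]>90)).astype(np.uint8)
m[:,:280]=0;m[:,325:]=0;m[:150]=0;m[215:]=0
ys,xs=np.nonzero(m); print(xs.min(),xs.max(),ys.min(),ys.max(),cast("top",[[(xs.min()+xs.max())/2,ys.min()-.5]],80))
cv2.imwrite("pics/d5.png",np.hstack([cv2.resize(im2[120:260,210:380],(400,330),interpolation=2),cv2.resize(im[130:250,220:370],(400,330),interpolation=2)]))
```

```text
[ 425.37886534 -233.61813259   32.44206326] [ 1.79976779e+02 -3.22300003e-02  1.56513442e+00] [0.12814475 0.29804627 0.02799357] 59.80510804224496
289 313 184 204 [[ 558.99519717 -231.21586235   80.        ]]
```

View pics/d5.png

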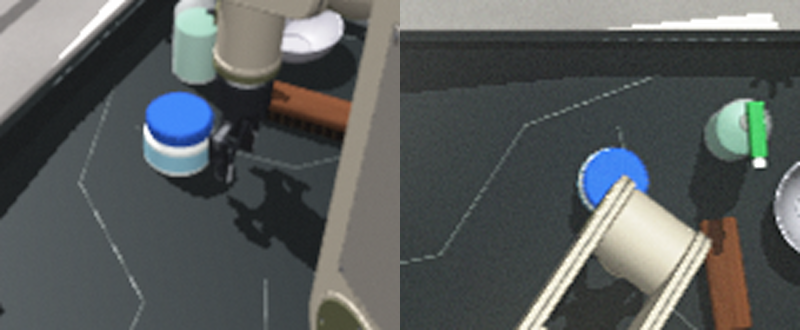

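The fingers are right behind the jar, which is centred at about x=513, y=-231. I'll approach and push.

Emit:
step_arm:
  rows:
    - [[5,0,0],0]
    - [[11,0,0],0]
    - [[17,0,0],0]
    - [[22,0,0],0]
    - [[26,0,0],0]
    - [[29,0,0],0]
    - [[31,0,0],0]
    - [[33,0,0],0]
    - [[35,0,0],0]
    - [[37,0,0],0]
    - [[39,0,0],0]
    - [[41,0,0],0]

```text
time: 24.75
tool_pos: [466.0, -232.3, 32.0]
tcp_rot: [-180.0, 0.0, 1.5]
ft_force: [-2.6, 0.5, 1.0]
finger_gap: 59.9
grip_force: 1.1
```

Emit:
step_arm:
  rows:
    - [[2,0,0],0]
    - [[4,0,0],0]
    - [[6,0,0],0]
    - [[8,0,0],0]
    - [[10,0,0],0]
    - [[12,0,0],0]
    - [[15,0,0],0]
    - [[18,0,0],0]
    - [[22,0,0],0]
    - [[26,0,0],0]
    - [[30,0,0],0]
    - [[34,0,0],0]

```text
time: 25.95
tool_pos: [500.3, -231.4, 31.9]
tcp_rot: [-180.0, -0.0, 1.6]
ft_force: [-1.7, -0.9, -0.7]
finger_gap: 59.7
grip_force: 1.1
```

Emit:
step_arm:
  rows:
    - [[4,0,0],0]
    - [[8,0,0],0]
    - [[12,0,0],0]
    - [[16,0,0],0]
    - [[20,0,0],0]
    - [[24,0,0],0]
    - [[28,0,0],0]
    - [[32,0,0],0]
    - [[36,0,0],0]
    - [[40,0,0],0]
    - [[44,0,0],0]
    - [[48,0,0],0]

```text
time: 27.15
tool_pos: [548.2, -230.1, 32.0]
tcp_rot: [-180.0, 0.0, 1.6]
ft_force: [-2.0, -0.2, -1.0]
finger_gap: 59.8
grip_force: 1.0
```

Run:
```python
from h import *
s=r.sense(); print(s['tool_pos'],s['ft_force'])
im=snapshot("top")
hs=cv2.cvtColor(im,cv2.COLOR_BGR2HSV); m=((hs[...,0]>105)&(hs[...,0]<130)&(hs[...,1]>150)&(hs[...,2]>90)).astype(np.uint8)
m[:,:270]=0;m[:,335:]=0;m[:130]=0;m[215:]=0
ys,xs=np.nonzero(m); print(xs.min(),xs.max(),ys.min(),ys.max(),cast("top",[[(xs.min()+xs.max())/2,ys.min()-.5]],80))
```

```text
[ 548.24697995 -230.09669213   31.95179657] [-1.99546744 -0.1742566  -0.97069087]
289 292 166 172 [[ 626.90399255 -189.81562614   80.        ]]
```

Emit:
step_arm:
  rows:
    - [[4,0,0],0]
    - [[8,0,0],0]
    - [[13,0,0],0]
    - [[18,0,0],0]
    - [[23,0,0],0]
    - [[28,0,0],0]
    - [[33,0,0],0]
    - [[38,0,0],0]
    - [[43,0,0],0]
    - [[47,0,0],0]
    - [[50,0,0],0]
    - [[52,0,0],0]

```text
time: 28.4
tool_pos: [600.2, -228.7, 32.1]
tcp_rot: [180.0, -0.0, 1.6]
ft_force: [-3.4, -0.2, 2.2]
finger_gap: 59.5
grip_force: 2.0
```

Emit:
step_arm:
  rows:
    - [[1,0,0],0]
    - [[2,0,0],0]
    - [[3,0,0],0]
    - [[4,0,0],0]
    - [[5,0,0],0]
    - [[6,0,0],0]
    - [[7,0,0],0]

```text
time: 29.1
tool_pos: [607.0, -228.6, 32.0]
tcp_rot: [180.0, 0.0, 1.5]
ft_force: [-3.9, 0.3, 1.8]
finger_gap: 59.7
grip_force: 2.0
```

Emit:
step_arm:
  rows:
    - [[0.5,0,0],0]
    - [[1,0,0],0]
    - [[1.5,0,0],0]
    - [[2,0,0],0]

```text
time: 29.5
tool_pos: [608.9, -228.5, 32.0]
tcp_rot: [-180.0, 0.0, 1.5]
ft_force: [-3.8, 0.6, 4.1]
finger_gap: 60.2
grip_force: 2.1
```

Emit:
step_arm:
  rows:
    - [[0.5,0,0],0]
    - [[1,0,0],0]

```text
time: 29.7
tool_pos: [610.0, -228.5, 32.0]
tcp_rot: [-180.0, -0.0, 1.5]
ft_force: [-4.1, -0.3, 2.6]
finger_gap: 59.5
grip_force: 2.1
```

Emit:
step_arm:
  rows:
    - [[0.5,0,0],0]
    - [[1,0,0],0]
    - [[1.5,0,0],0]

```text
time: 30.0
tool_pos: [611.5, -228.4, 32.0]
tcp_rot: [-180.0, 0.0, 1.5]
ft_force: [-3.9, -0.9, 3.2]
finger_gap: 60.0
grip_force: 2.2
```

Emit:
step_arm:
  rows:
    - [[0.5,0,0],0]
    - [[1,0,0],0]

```text
time: 30.2
tool_pos: [612.5, -228.4, 32.0]
tcp_rot: [180.0, -0.0, 1.5]
ft_force: [-4.0, 0.1, 2.7]
finger_gap: 59.7
grip_force: 2.2
```

Emit:
step_arm:
  rows:
    - [[0.5,0,0],0]
    - [[1,0,0],0]

```text
time: 30.4
tool_pos: [613.5, -228.4, 32.0]
tcp_rot: [180.0, -0.0, 1.5]
ft_force: [-5.1, 0.3, 4.0]
finger_gap: 59.6
grip_force: 2.2
```

Emit:
step_arm:
  rows:
    - [[0.5,0,0],0]
    - [[1,0,0],0]

```text
time: 30.6
tool_pos: [614.2, -228.3, 31.9]
tcp_rot: [-180.0, 0.0, 1.6]
ft_force: [-6.9, 0.1, 5.0]
finger_gap: 59.7
grip_force: 3.4
```

Emit:
step_arm:
  rows:
    - [[0.3,0,0],0]
    - [[0.5,0,0],0]

```text
time: 30.8
tool_pos: [614.3, -228.3, 31.9]
tcp_rot: [-180.0, 0.1, 1.5]
ft_force: [-8.6, 0.2, 5.9]
finger_gap: 59.9
grip_force: 4.2
```

Contact with the back splash; the jar stopped at the expected place and the force is rising. I'll retract straight back, then rise and look.

Emit:
step_arm:
  rows:
    - [[-1,0,0],0]
    - [[-3,0,0],0]
    - [[-7,0,0],0]
    - [[-14,0,0],0]
    - [[-24,0,0],0]
    - [[-40,0,0],0]
    - [[-60,0,0],0]
    - [[-85,0,-10],0]
    - [[-110,0,-40],0]
    - [[-135,0,-75],0]
    - [[-150,0,-110],0]
    - [[-155,0,-130],0]

```text
time: 32.0
tool_pos: [459.0, -233.1, 164.9]
tcp_rot: [179.9, -0.2, 1.5]
ft_force: [1.2, -1.1, 1.0]
finger_gap: 59.9
grip_force: 0.0
```

Emit:
step_arm:
  rows:
    - [[-5,0,0],0]
    - [[-20,0,0],0]
    - [[-40,0,0],0]
    - [[-55,0,0],0]
    - [[-60,0,0],0]
    - [[-60,0,0],0]

```text
time: 32.6
tool_pos: [399.3, -233.9, 161.2]
tcp_rot: [-180.0, 0.0, 1.5]
ft_force: [1.3, 0.2, 0.3]
finger_gap: 59.5
grip_force: 0.0
```

Run:
```python
from h import *
s=r.sense(); print(s['tool_pos'],s['ft_force'])
im2=snapshot("side");im=snapshot("top")
hs=cv2.cvtColor(im,cv2.COLOR_BGR2HSV); m=((hs[...,0]>105)&(hs[...,0]<130)&(hs[...,1]>150)&(hs[...,2]>90)).astype(np.uint8)
m[:,:270]=0;m[:,335:]=0;m[:130]=0;m[215:]=0
ys,xs=np.nonzero(m); e=cast("top",[[xs.mean(),ys.mean()]],80)[0]; print(xs.min(),xs.max(),ys.min(),ys.max(),e,"face",704-(e[1]-85)*.0272)
cv2.imwrite("pics/d6.png",np.hstack([cv2.resize(im2[90:310,120:350],(400,383),interpolation=2),cv2.resize(im[100:292,140:340],(400,384),interpolation=2)[:383]]))
```

```text
[ 399.26820395 -233.9404001   161.22776527] [1.28707652 0.17896385 0.32671975]
289 313 145 169 [ 660.60574348 -227.98457072   80.        ] face 712.5131803236598
```

View pics/d6.png

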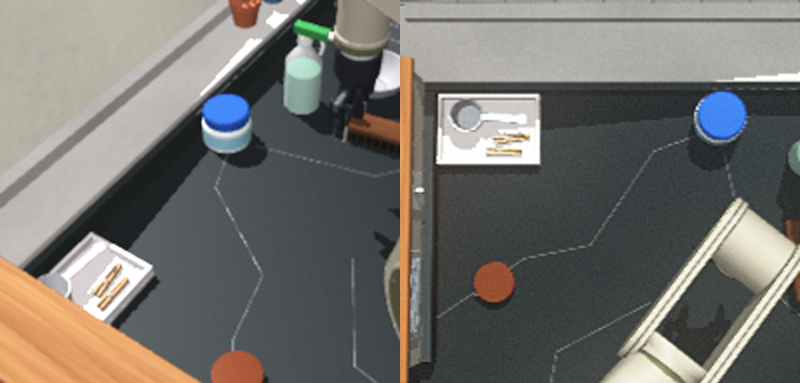

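The jar stands against the back splash, the tray is in the corner with everything in it, and the tin, brush, spray bottle and switch are unmoved.

```bash
python3 -c "
from h import *
print(r.hand_in())"
```

```text
the job is handed in; nothing more can be done
None
```

I handed the job in at about 33 s. The tray is flush in the back left corner with the cup and both clothespins in it. The jar is against the back splash by force; the camera puts it about 2 mm short, within its error. Pushes peaked at about 12 N, and in the pictures nothing else moved.

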